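Wedge the rocking toothbrush rack

TASK

One foot of the three-tier bathroom rack has lost its rubber cap, so the rack rocks. Without gripping or lifting anything, push the wooden wedge along the ledge, thin edge first, under that bare foot until it bears firmly on the wedge with the rack still standing level, then press down firmly on the knob above that foot to check that the corner no longer dips, and let go. Leave the rack standing where it is and the cup, bottle and nail brush undisturbed.

Things in the scene. Friction and masses are not known exactly. Their poses are not given: they have to be found in the camera images.
- rack: loose rack: 3 translucent red trays on 4 posts, 178x238x198 mm, 1.3 kg, on the ledge z=0. Origin: on the ledge, amid the posts. Posts 20 mm thick at x=+-75, y=+-105 mm in its frame, outside the trays. Three have black rubber caps 26 mm wide; the one at x=+75, y=-105 ends bare, rounded, 10 mm above the ledge. It stands level on the caps; 2 to 4 N on the bare corner tips it 5 degrees.
- bare_foot (a point): the lowest point of the bare foot: the bottom of a rounded post end of 10 mm radius, 10 mm above the ledge while the rack is level
- knob_top (a point): centre of the flat top of the knob (28 mm across) on the post straight above the bare foot, 198 mm above the ledge
- wedge: loose wooden wedge flat on the ledge, 120 long, 45 wide, 80 g. Origin: centre of underside; x along it to the thin edge. Flat thick end at x=-60. 22 mm thick from x=-60 to -40, then tapers to 2 at x=+60 (10 at x=+20). Starts outside the rack, thin edge 15 to 50 mm short of the bare foot, aimed within 15 degrees of it. Slides at under 1 N until it meets the foot, then several N; stays when let go.
- cup: steel cup, 72 mm across, 85 mm tall, origin at the centre of its underside; a bystander
- bottle: closed white plastic bottle, 52 mm across, 140 mm tall, origin at the centre of its underside; a bystander
- nailbrush: wooden nail brush, bristles down, 90 x 40 x 32 mm, origin at the centre of its underside; a bystander
- knob: the same knob: a flat red disc 28 mm across and 10 mm thick, fixed to the rack; origin at the centre of its underside, 188 mm above the ledge
Not all that is in view belongs to the job. What is shaped like the wedge but grey or yellow is not meant.

How it is judged:
On the way, in this order (a step that is already met when the one before it is completed fails the run):
1. the wedge is under the bare foot and carries load, with the rack level (contact force between wedge and rack above 0.5 N and angle between rack's own z axis and vertical below 0.02 rad and x of bare_foot in the frame of wedge between -0.025 and 0.04 m and y of bare_foot in the frame of wedge between -0.0225 and 0.0225 m), for 0.2 s.
2. the knob above the foot is pressed with more than 4 N and the corner does not dip (contact force between the fingers and knob above 4 N and contact force between wedge and rack above 0.5 N and angle between rack's own z axis and vertical below 0.02 rad), for 0.2 s.
At the end, for the whole second after the job is handed in: The bare foot rests on the wedge's ramp (more than 0.5 N between them), the rack is level within 0.02 rad, within 25 mm of where it stood, the wedge lies flat on the ledge, the bystanders are within 25 mm of their places, and all is at rest (all of step 1 and linear speed of each of rack, wedge below 0.01 m/s and distance of each of rack, cup, bottle, nailbrush from where it was at the start of the episode below 0.025 m and angle between wedge's own z axis and vertical below 0.06 rad); the robot touches nothing.
It fails at once if the wedge is lifted or carried (more than 12 mm off the ledge) (height (world z) of wedge above 0.012 m).
It fails at once if the rack is lifted (more than 15 mm), tipped by more than 0.15 rad or shoved by more than 30 mm (height (world z) of rack above 0.015 m or angle between rack's own z axis and vertical above 0.15 rad or distance of rack from where it was at the start of the episode above 0.03 m).
It fails at once if the cup is shoved by more than 25 mm or tipped (distance of cup from where it was at the start of the episode above 0.025 m or angle between cup's own z axis and vertical above 0.3 rad).
It fails at once if the bottle is shoved by more than 25 mm or tipped (distance of bottle from where it was at the start of the episode above 0.025 m or angle between bottle's own z axis and vertical above 0.3 rad).
It fails at once if the nail brush is shoved by more than 25 mm or tipped (distance of nailbrush from where it was at the start of the episode above 0.025 m or angle between nailbrush's own z axis and vertical above 0.3 rad).
It also fails if it takes over 51 s, if anything falls off the work surface, if the arm or the gripper's body presses on something with over 40 N, if the wrist force passes 120 N, or if a joint passes its speed limit or range.

ROBOT

A 6-joint arm with a two-finger parallel gripper is mounted at the origin on the work surface. World frame = base frame: x ahead of the robot, y to its left, z up, the work surface at z = 0. Lengths are in m, angles in rad, forces in N, time in s.
With the tool pointing down it reaches from about 0.3 to 0.775 m from the base axis. Payload 14.6 kg.
Tool frame: the origin (TCP) lies midway between the tips of the shut fingers; the grasp point (between the pads) lies 19 mm behind it (ctrl.pinch_z is the distance from the TCP to the grasp point, in m); z points along the fingers, y is the line along which they close (so a half turn about z gives the same grasp; the last joint's range is limited). The gripper opens to 94 mm and grips with 3 to 60 N. Pads are 16 mm wide; open, the fingers measure 119 mm over their backs; the gripper's body (75 mm by 177 mm) begins 78 mm behind the grasp point.
Start: joints at [-1.317, 0.3, 1.521, -0, 1.321, -0.067], TCP at [0.173, -0.522, 0.205] pointing down, gripper open.
Joint ranges: [-3.03, 3.03], [-0.79, 2.21], [0.23, 2.52], [-1.04, 4.18], [0, 3.07], [-2.55, 2.55]. Speed limits (rad/s): [2.22, 2.22, 2.57, 3.14, 3.14, 3.14].

INTERFACE

Orientations are given as [roll, pitch, yaw] about the fixed x, y, z axes, in that order (R = Rz(yaw) Ry(pitch) Rx(roll)).
In Python, from station import ctrl gives the robot as it stands.
- The arm moves only by the tool jog_arm, never from a script. Its argument "motion" is a list of rows, each a list of 7 numbers: the shift along the tool's x, y, z in m, then the turn, a rotation vector about the tool's x, y, z in rad, then the opening, from -1 (shut) to 1 (fully open). In form: [[tx, ty, tz, rx, ry, rz, gripper], ...]. A call has 1 to 5 rows; each row shifts and turns the commanded pose from where the row before left it, along the tool's axes as they then stand; what a row does not reach is not made up. A row lasts 1/10 s, in which the tool goes at most 50 mm and 8.59 degrees, less where a joint would pass 70% of its speed; a pose out of reach is approached as far as the arm can. A call is refused whole if a number of a shift passes 0.05 or a number of a turn 0.15, either way. A call with a gripper value outside its range is refused whole. The fingers move at their own pace and stop on an object; "squeeze" is the grip in N (left out, the last holds). Time passes only in rows, so rows that do not move let the fingers close. It gives the time, the measured TCP pose, the force, the opening and the grip force at its end, in the units of the state.
- ctrl.get_obs(): the state, without advancing time (a new reading comes with each control period).
- ctrl.camera(name): name is "scene" or "top"; returns the picture (400x640x3 uint8, red, green, blue); there is no depth.
- ctrl.camera_model(name): a dict with "intrinsics" (3x3 intrinsics, pixels), "rvec" (rotation vector, rad) and "tvec" (3), from world to camera coordinates, as OpenCV has them. Camera axes: x right, y down, z forward; pixel columns grow to the right and rows downward; lengths in m; the calibration is good to about 2 mm. A picture is of the moment at which its call begins. camera_model takes no time and is no camera call.
- ctrl.hand_in(): hands the job in; it is judged then, once.
The state is a dict: "time_s": time; "qpos": joint angles; "joint_vel": joint speeds; "tau": joint torques, N m; "ee_pos": TCP position; "eef_rot": TCP orientation; "force": force on the tool from outside, world axes, zero at the start; "moment": the same for the moment, N m; "grip_width": finger opening in m; "grip_force": force on a finger pad.
Only numpy, scipy, OpenCV 4.12 (cv2) and the standard library are available. Lean on these libraries where they do the work, as an engineer would, in place of code of your own. Each camera call takes 0.05 s, during which the arm holds its last target. There are 200 camera calls.

## Working session

There is one attempt and no reset: what is moved stays moved. The work goes in short steps, Python scripts to look and compute and a tool call to move; the robot and the scene stay as the last step left them, time stands still between calls to the robot, and variables do not carry over. Pictures are saved under pics/ and viewed, at most 10 in all, crops included, and the job is handed in when it is done.

Besides the shell and the picture viewer there is one more tool, called after "Call:" as name(argument=value, ...) on one line, values as JSON. jog_arm: Moves the arm, as the interface text tells. Its arguments: {"type":"object","properties":{"motion":{"type":"array"},"squeeze":{"type":"number"}},"required":["motion"]}

```bash
mkdir -p pics; cat > h.py <<'E'
import numpy as np,cv2
from station import ctrl
def cam(n):
    m=ctrl.camera_model(n);K=np.array(m["intrinsics"],float);R=cv2.Rodrigues(np.array(m["rvec"],float))[0];t=np.array(m["tvec"],float).ravel();return K,R,t
def ray(n,uv,z):
    K,R,t=cam(n);c=-R.T@t;d=R.T@np.linalg.solve(K,[uv[0],uv[1],1.]);return c+d*(z-c[2])/d[2]
def proj(n,p):
    K,R,t=cam(n);q=K@(R@np.array(p,float)+t);return q[:2]/q[2]
def snap(n,f):
    im=cv2.cvtColor(ctrl.camera(n),cv2.COLOR_RGB2BGR);cv2.imwrite('pics/'+f,im);return im
E
python3 - <<'E'
from h import *
a=snap('top','t0.png');b=snap('scene','s0.png')
for n in('top','scene'):
    K,R,t=cam(n);print(n,-R.T@t,K[0,0])
E
```

```text
top [0.41388045 0.0923059  1.3069301 ] 520.5531846479191
scene [0.98098461 0.75126192 0.83823556] 437.75049133801843
```

View pics/t0.png

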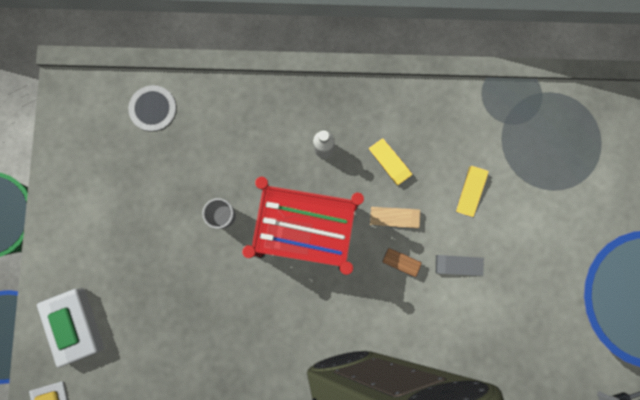

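View pics/s0.png

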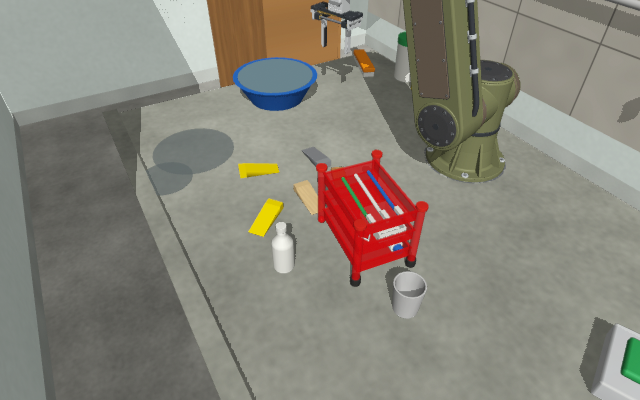

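Candidates in the top view: the tan wedge at (396,217), a grey decoy at (460,265), yellow decoys at (390,162) and (473,191), and the brown nail brush at (402,262). I choose the tan one. The bare foot should be below the knob at (358,199), which I'll check with measurements and a crop.

```bash
cat > m.py <<'E'
from h import *
def wedge(im):
    h=cv2.cvtColor(im,cv2.COLOR_BGR2HSV)
    m=cv2.inRange(h,(8,50,130),(20,160,255));m[:, :365]=0;m[:190]=0;m[240:]=0;m[:,440:]=0
    c=max(cv2.findContours(m,0,2)[0],key=cv2.contourArea);return m,c
def knobs(im):
    h=cv2.cvtColor(im,cv2.COLOR_BGR2HSV)
    m=cv2.inRange(h,(0,150,90),(8,255,255))|cv2.inRange(h,(172,150,90),(180,255,255))
    out=[]
    for x,y in [(262,184),(358,199),(347,268),(249,252)]:
        s=np.zeros_like(m);cv2.circle(s,(x,y),9,255,-1)
        o=cv2.morphologyEx(m,2,cv2.getStructuringElement(2,(9,9)))&s
        M=cv2.moments(o,True);out.append((M['m10']/M['m00'],M['m01']/M['m00']))
    return out
E
python3 - <<'E'
from m import *
im=cv2.imread('pics/t0.png')
k=knobs(im);P=np.array([ray('top',p,.198) for p in k]);print(np.round(k,1),P.round(4))
print('sides',np.linalg.norm(P-np.roll(P,-1,0),axis=1))
c0=P.mean(0);d=P[0]+P[3]-P[1]-P[2];ey=d[:2]/np.linalg.norm(d[:2]);ex=np.array([ey[1],-ey[0]])
print('centre',c0,'yaw',np.arctan2(ex[1],ex[0]),'foot',c0[:2]+.075*ex-.105*ey)
m,c=wedge(im);r=cv2.minAreaRect(c);print(r)
W=np.array([ray('top',p,.011) for p in cv2.boxPoints(r)]);print(W.round(4),np.linalg.norm(W-np.roll(W,-1,0),axis=1))
print(cv2.contourArea(c))
h=cv2.cvtColor(im,cv2.COLOR_BGR2HSV);print(h[217,380:420:8])
a=cv2.resize(im[170:290,340:500],None,fx=4,fy=4,interpolation=2)
b=cv2.imread('pics/s0.png')[130:250,270:430];b=cv2.resize(b,None,fx=4,fy=4,interpolation=2)
cv2.imwrite('pics/c0.png',cv2.resize(np.vstack([a,b]),None,fx=.62,fy=.62))
E
```

```text
[[262.5 184.4]
 [356.  199.8]
 [345.4 266.8]
 [250.1 250.5]] [[0.5769 0.2355 0.198 ]
 [0.5483 0.0336 0.198 ]
 [0.4054 0.0537 0.198 ]
 [0.4348 0.2561 0.198 ]]
sides [0.20393734 0.14427773 0.2045629  0.14357515]
centre [0.49136152 0.14473917 0.198     ] yaw -0.14276573286343536 foot [0.55065896 0.03013632]
((394.7554016113281, 216.90306091308594), (49.97848892211914, 19.359037399291992), 3.1798300743103027)
[[ 0.5081 -0.0103  0.011 ]
 [ 0.5566 -0.0123  0.011 ]
 [ 0.5527 -0.1376  0.011 ]
 [ 0.5041 -0.135   0.011 ]] [0.04858313 0.1253111  0.04860954 0.12472201]
797.0
[[ 18  91 215]
 [ 18  92 214]
 [ 19  90 216]
 [ 18  89 217]
 [ 18  92 210]]
```

View pics/c0.png

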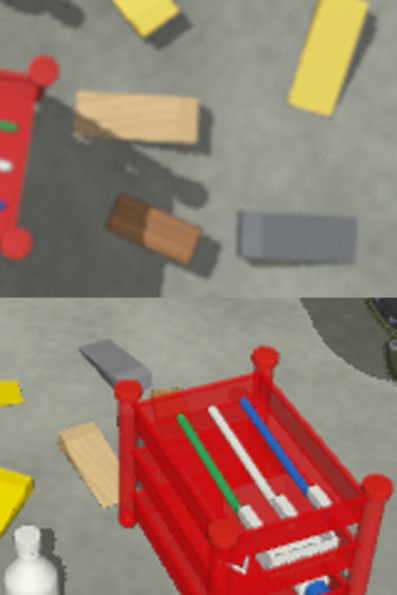

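Top-view crop: the tan wedge has its thin edge at about x=371 px, facing the rack, and its thick end at about (420,218). The bare foot's knob is at (357,199), and the scene view shows no black cap below it. That puts the foot at about (0.551, 0.030). The wedge runs from about (0.528, -0.134) to (0.533, -0.012), a length of 122 mm, which matches. The gap to the foot is about 42 mm.

```bash
cat > g.py <<'E'
import sys
from h import *
from scipy.spatial.transform import Rotation as Ro
# target: x y z phi(deg); heading (sin phi, cos phi); tool x along -/+heading
def go(x,y,z,phi):
    o=ctrl.get_obs();R=Ro.from_euler('xyz',o['eef_rot'])
    f=np.radians(phi);h=np.array([np.sin(f),np.cos(f),0]);zt=np.array([0,0,-1.]);best=None
    for s in(1,-1):
        T=Ro.from_matrix(np.c_[s*h,np.cross(zt,s*h),zt]);rv=(R.inv()*T).as_rotvec()
        if best is None or np.linalg.norm(rv)<np.linalg.norm(best[0]):best=(rv,s)
    d=np.array([x,y,z])-o['ee_pos']
    print('t',o['time_s'],'pos',np.round(o['ee_pos'],4),'rot',np.round(o['eef_rot'],3),'F',np.round(o['force'],2),'q6',np.round(o['qpos'][5],2),'w',round(o['grip_width'],4))
    print('tool shift',R.inv().apply(d).round(4),'rotvec',best[0].round(4),'sign',best[1],'toolx',R.as_matrix()[:,0].round(3),'tooly',R.as_matrix()[:,1].round(3))
go(*map(float,sys.argv[1:5]))
E
python3 g.py .528 -.170 .05 2.3
```

```text
t 0.1 pos [ 0.1733 -0.5217  0.2049] rot [-3.141 -0.     0.321] F [ 0.91 -0.15 -0.62] q6 -0.07 w 0.0941
tool shift [ 0.4475 -0.2218  0.1552] rotvec [-9.0000e-04 -7.0000e-04 -1.2099e+00] sign 1 toolx [0.949 0.315 0.   ] tooly [ 0.315 -0.949 -0.001]
```

Call:
jog_arm(motion=[[0.044,-0.022,0,0,0,0,-0.68],[0.044,-0.022,0,0,0,0,-0.68],[0.044,-0.022,0,0,0,0,-0.68],[0.044,-0.022,0,0,0,0,-0.68],[0.044,-0.022,0,0,0,0,-0.68]])

```text
time_s: 0.6
ee_pos: [0.3485, -0.3465, 0.2053]
eef_rot: [-3.141, 0.0, 0.321]
force: [0.3, -1.0, 0.7]
grip_width: 0.0573
grip_force: 0.0
```

Call:
jog_arm(motion=[[0.044,-0.022,0,0,0,0,-0.68],[0.044,-0.022,0,0,0,0,-0.68],[0.044,-0.022,0,0,0,0,-0.68],[0.044,-0.022,0,0,0,0,-0.68],[0.044,-0.022,0,0,0,0,-0.68]])

```text
time_s: 1.1
ee_pos: [0.5227, -0.1726, 0.2053]
eef_rot: [-3.141, 0.0, 0.321]
force: [0.3, -1.0, 1.1]
grip_width: 0.0178
grip_force: 0.0
```

Call:
jog_arm(motion=[[0,0,0.01,0,0,-0.145,-0.68],[0,0,0.01,0,0,-0.145,-0.68],[0,0,0.01,0,0,-0.145,-0.68],[0,0,0.01,0,0,-0.145,-0.68],[0,0,0.01,0,0,-0.145,-0.68]])

```text
time_s: 1.6
ee_pos: [0.5214, -0.1743, 0.1547]
eef_rot: [-3.141, 0.0, 1.052]
force: [-0.0, -0.4, -0.4]
grip_width: 0.0149
grip_force: 0.0
```

Call:
jog_arm(motion=[[0,0,0.01,0,0,-0.145,-0.68],[0,0,0.01,0,0,-0.145,-0.68],[0,0,0.01,0,0,-0.145,-0.68],[0,0,0.01,0,0,-0.04,-0.68],[0,0,0,0,0,0,-0.68]])

```text
time_s: 2.1
ee_pos: [0.5209, -0.1741, 0.114]
eef_rot: [-3.139, -0.001, 1.521]
force: [-0.2, 0.2, 0.2]
grip_width: 0.0151
grip_force: 0.0
```

```bash
python3 g.py .528 -.165 .006 2.3
```

```text
t 2.1 pos [ 0.5209 -0.1741  0.114 ] rot [-3.139e+00 -1.000e-03  1.521e+00] F [-0.19  0.2   0.22] q6 -0.34 w 0.0151
tool shift [0.0094 0.0069 0.108 ] rotvec [-0.0025 -0.0009 -0.0093] sign 1 toolx [0.049 0.999 0.001] tooly [ 0.999 -0.049 -0.003]
```

Call:
jog_arm(motion=[[0.004,0.004,0.03,-0.002,-0.001,-0.009,-0.68],[0.004,0.003,0.03,0,0,0,-0.68],[0,0,0.03,0,0,0,-0.68],[0,0,0.017,0,0,0,-0.68],[0,0,0,0,0,0,-0.68]])

```text
time_s: 2.6
ee_pos: [0.528, -0.1664, 0.0066]
eef_rot: [-3.14, -0.0, 1.528]
force: [-0.0, 0.7, 1.0]
grip_width: 0.0148
grip_force: 0.0
```

```bash
python3 - <<'E'
from m import *
im=snap('top','t1.png');m,c=wedge(im)
r=cv2.minAreaRect(c);print(r)
cv2.imwrite('pics/c1.png',cv2.resize(im[160:280,320:480],None,fx=4,fy=4,interpolation=2))
E
python3 g.py .528 -.145 .006 2.3
```

```text
((394.83233642578125, 217.01844787597656), (50.144901275634766, 19.580917358398438), 3.1798300743103027)
t 2.65 pos [ 0.5289 -0.1667  0.0083] rot [3.141e+00 1.000e-03 1.529e+00] F [0.55 0.57 0.43] q6 -0.33 w 0.015
tool shift [ 0.0217 -0.0018  0.0022] rotvec [ 0.0006  0.0005 -0.0021] sign 1 toolx [ 0.042  0.999 -0.001] tooly [ 0.999 -0.042  0.001]
```

View pics/c1.png

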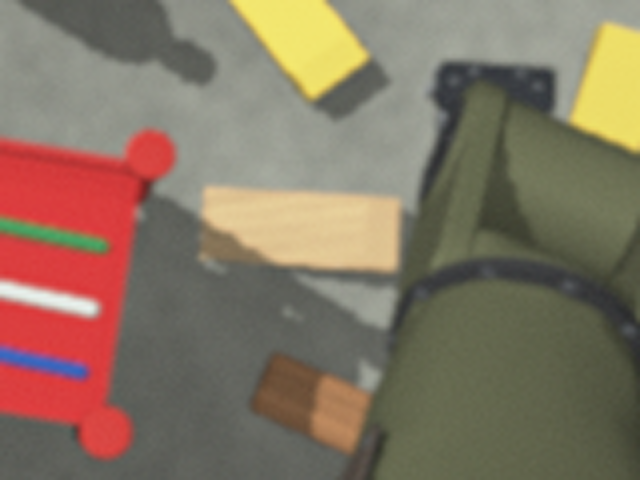

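The wedge hasn't moved, and the fingers are down behind its thick end, which spans crop (400,197) to (398,272). Pushing now while turning slightly towards the foot.

Call:
jog_arm(motion=[[0.01,-0.001,0.001,0,0,0,-0.68],[0.008,0,0,0,0,0,-0.68],[0.004,0,0,0,0,0,-0.68],[0.004,0,0,0,0,0,-0.68],[0.003,0,0,0,0,0,-0.68]])

```text
time_s: 3.15
ee_pos: [0.5295, -0.1375, 0.0078]
eef_rot: [3.139, 0.001, 1.53]
force: [-0.2, 0.2, -0.1]
grip_width: 0.015
grip_force: 0.3
```

Call:
jog_arm(motion=[[0.005,0,0,0,0,0.014,-0.68],[0.005,0,0,0,0,0.014,-0.68],[0.005,0,0,0,0,0.014,-0.68],[0.005,0,0,0,0,0.014,-0.68],[0.005,0,0,0,0,0.014,-0.68]])

```text
time_s: 3.65
ee_pos: [0.531, -0.1125, 0.0074]
eef_rot: [3.14, 0.001, 1.459]
force: [0.0, -0.4, 0.0]
grip_width: 0.0153
grip_force: 0.3
```

```bash
cat > w.py <<'E'
from m import *
import sys
im=snap('top',sys.argv[1]);m,c=wedge(im);r=cv2.minAreaRect(c);print(r)
b=cv2.boxPoints(r);b=b[np.argsort(b[:,0])]
thin=ray('top',b[:2].mean(0),.002);thk=ray('top',b[2:].mean(0),.022)
d=(thin-thk)[:2];L=np.linalg.norm(d);d/=L;foot=np.array([.5510,.0305])
v=foot-thk[:2];print('thin',thin.round(4),'thick',thk.round(4),'L',L,'phi',np.degrees(np.arctan2(d[0],d[1])),'foot in wedge x(from thick)',v@d-.06,'y(right+ = +x side)',v@[d[1],-d[0]])
k=knobs(im)[1];print('knob',k)
E
python3 w.py t2.png; python3 g.py .528 -.145 .006 8.5
```

```text
((380.9085693359375, 214.3231658935547), (34.12334442138672, 19.43595314025879), 6.340191841125488)
thin [0.5406 0.0028 0.002 ] thick [ 0.5312 -0.0801  0.022 ] L 0.08342343866574156 phi 6.41089779286305 foot in wedge x(from thick) 0.05211793752862584 y(right+ = +x side) 0.0072843088835720365
knob (356.03968253968253, 199.74603174603175)
t 3.7 pos [ 0.5311 -0.1118  0.0073] rot [3.140e+00 1.000e-03 1.458e+00] F [0.98 1.04 0.06] q6 -0.16 w 0.0152
tool shift [-0.0333  0.0007  0.0014] rotvec [0.0019 0.0006 0.0357] sign 1 toolx [ 0.112  0.994 -0.001] tooly [ 0.994 -0.112  0.002]
```

Call:
jog_arm(motion=[[0.005,0,0,0,0,0.013,-0.68],[0.005,0,0,0,0,0.013,-0.68],[0.005,0,0,0,0,0.013,-0.68],[0.005,0,0,0,0,0.013,-0.68],[0.004,0,0,0,0,0,-0.68]])

```text
time_s: 4.2
ee_pos: [0.5343, -0.0886, 0.0073]
eef_rot: [3.14, 0.001, 1.407]
force: [-0.8, 0.3, -1.5]
grip_width: 0.0149
grip_force: 0.2
```

Call:
jog_arm(motion=[[0.004,0,0,0,0,0,-0.68],[0.004,0,0,0,0,0,-0.68],[0.004,0,0,0,0,0,-0.68],[0.003,0,0,0,0,0,-0.68],[0,0,0,0,0,0,-0.68]])

```text
time_s: 4.7
ee_pos: [0.5368, -0.074, 0.0074]
eef_rot: [3.139, 0.001, 1.408]
force: [-0.8, -0.3, -1.1]
grip_width: 0.0151
grip_force: 0.0
```

```bash
sed -i 's/m\[:, :365\]=0/m[:, :335]=0/' m.py; python3 w.py t3.png; python3 g.py .531 -.1118 .006 9.5; python3 - <<'E'
from m import *
im=cv2.imread('pics/t3.png');b=snap('scene','s3.png')
cv2.imwrite('pics/c3.png',np.vstack([cv2.resize(x,None,fx=2.4,fy=2.4,interpolation=2) for x in (im[170:290,330:490],b[130:250,270:430])]))
E
```

```text
((367.2679138183594, 208.97268676757812), (25.412967681884766, 19.045124053955078), 6.709837436676025)
thin [0.5525 0.0265 0.002 ] thick [ 0.5445 -0.0353  0.022 ] L 0.06230139910614397 phi 7.406609674058909 foot in wedge x(from thick) 0.006115363334554244 y(right+ = +x side) -0.0020385418960218527
knob (356.046875, 199.84375)
t 4.75 pos [ 0.5367 -0.0741  0.0074] rot [3.140e+00 1.000e-03 1.408e+00] F [-0.01 -0.96 -0.14] q6 -0.04 w 0.015
tool shift [-0.0381  0.0004  0.0014] rotvec [0.0021 0.0007 0.0031] sign 1 toolx [ 0.162  0.987 -0.001] tooly [ 0.987 -0.162  0.002]
```

View pics/c3.png

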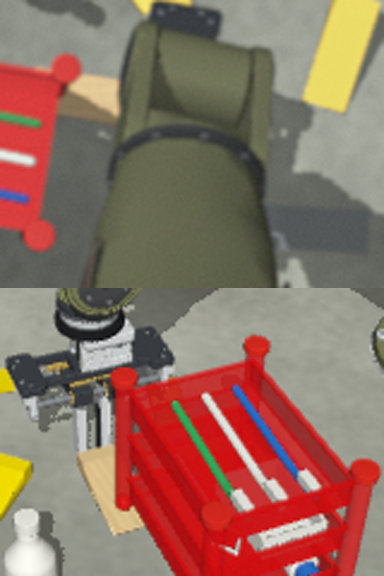

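In the scene crop the wedge runs under the post at about (124,505), and its thin edge shows just past it. Contact should come after about 17 mm more, so I'm going slowly and watching the force.

Call:
jog_arm(motion=[[0.004,0,0,0,0,0,-0.68],[0.004,0,0,0,0,0,-0.68],[0.002,0,0,0,0,0,-0.68],[0,0,0,0,0,0,-0.68]])

```text
time_s: 5.2
ee_pos: [0.5384, -0.0641, 0.0074]
eef_rot: [3.139, 0.001, 1.408]
force: [0.9, -0.8, -0.6]
grip_width: 0.0152
grip_force: 0.0
```

Call:
jog_arm(motion=[[0.002,0,0,0,0,0,-0.68],[0,0,0,0,0,0,-0.68]])

```text
time_s: 5.4
ee_pos: [0.5387, -0.0623, 0.0074]
eef_rot: [3.139, 0.001, 1.408]
force: [-0.1, 0.7, 0.7]
grip_width: 0.0149
grip_force: 0.0
```

Call:
jog_arm(motion=[[0.002,0,0,0,0,0,-0.68],[0,0,0,0,0,0,-0.68]])

```text
time_s: 5.6
ee_pos: [0.539, -0.0603, 0.0073]
eef_rot: [3.14, 0.001, 1.408]
force: [0.4, -0.9, 0.4]
grip_width: 0.015
grip_force: 0.0
```

Call:
jog_arm(motion=[[0.002,0,0,0,0,0,-0.68],[0,0,0,0,0,0,-0.68]])

```text
time_s: 5.8
ee_pos: [0.5393, -0.0586, 0.0073]
eef_rot: [3.139, 0.001, 1.408]
force: [0.4, -1.5, -0.2]
grip_width: 0.0153
grip_force: 1.0
```

Call:
jog_arm(motion=[[0.002,0,0,0,0,0,-0.68],[0,0,0,0,0,0,-0.68]])

```text
time_s: 6.0
ee_pos: [0.5397, -0.0565, 0.0073]
eef_rot: [3.139, 0.001, 1.408]
force: [-0.2, -2.7, -0.1]
grip_width: 0.0149
grip_force: 1.2
```

Call:
jog_arm(motion=[[0.002,0,0,0,0,0,-0.68],[0,0,0,0,0,0,-0.68]])

```text
time_s: 6.2
ee_pos: [0.54, -0.0544, 0.0073]
eef_rot: [3.139, 0.001, 1.408]
force: [0.9, -2.0, -0.6]
grip_width: 0.0152
grip_force: 1.1
```

Call:
jog_arm(motion=[[0.0015,0,0,0,0,0,-0.68],[0,0,0,0,0,0,-0.68]])

```text
time_s: 6.4
ee_pos: [0.5402, -0.0529, 0.0073]
eef_rot: [3.139, 0.001, 1.408]
force: [1.1, -2.9, -0.4]
grip_width: 0.0151
grip_force: 1.3
```

Call:
jog_arm(motion=[[0.0015,0,0,0,0,0,-0.68],[0,0,0,0,0,0,-0.68],[0,0,0,0,0,0,-0.68]])

```text
time_s: 6.7
ee_pos: [0.5405, -0.0514, 0.0073]
eef_rot: [3.14, 0.001, 1.408]
force: [0.8, -2.3, -0.7]
grip_width: 0.0151
grip_force: 1.0
```

```bash
python3 w.py t4.png; python3 - <<'E'
from m import *
k=knobs(cv2.imread('pics/t4.png'));k0=knobs(cv2.imread('pics/t0.png'));print(np.round(np.array(k)-k0,2))
b=snap('scene','s4.png');a=cv2.imread('pics/s0.png')
cv2.imwrite('pics/c4.png',np.hstack([cv2.resize(x[140:290,280:440],None,fx=2.4,fy=2.4,interpolation=2) for x in (a,b)]))
E
```

```text
((360.3613586425781, 207.8861541748047), (15.821091651916504, 17.81116485595703), 5.710593223571777)
thin [0.5534 0.0319 0.002 ] thick [ 0.5483 -0.0063  0.022 ] L 0.03857796512136572 phi 7.64112537315095 foot in wedge x(from thick) -0.023142434676252675 y(right+ = +x side) -0.002175905750155139
knob (354.36607142857144, 198.39285714285714)
[[-1.95  1.08]
 [-1.68 -1.45]
 [-0.38 -0.66]
 [-0.34  0.63]]
```

View pics/c4.png

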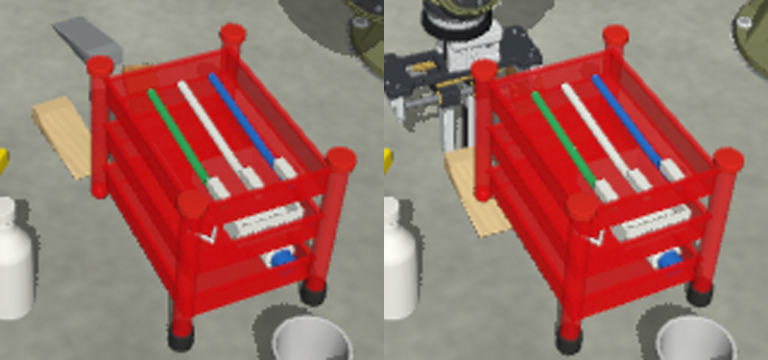

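The right half (now) shows the wedge under the post foot at about (485,195) and the rack still looking level. I'll measure any rack shift or tilt precisely with feature tracking.

```bash
cat > f.py <<'E'
from m import *
import sys
def lk(f0,f1,pts):
    a,b=[cv2.imread('pics/'+f,0) for f in(f0,f1)]
    p=np.float32(pts).reshape(-1,1,2);q,s,e=cv2.calcOpticalFlowPyrLK(a,b,p,None,winSize=(13,13),maxLevel=1);return (q-p).reshape(-1,2).round(2)
n=sys.argv[1]
print('top',lk('t0.png','t%s.png'%n,[(262,184),(357.3,198.7),(347,268),(249,252),(128,108),(322,140),(217,213)]).tolist())
S=[(322,169),(377,155),(422,207),(360.5,225),(355,278),(410,262),(321,218)]
print('scene',lk('s0.png','s%s.png'%n,S).tolist())
E
python3 f.py 4
python3 - <<'E'
from h import *
for p,q in [((.551,.0305,.198),(.551,.0305,.199)),((.551,.0305,.198),(.551,.0325,.198)),((.551,.0305,.198),(.549,.0305,.198))]:
  print([ (proj(n,q)-proj(n,p)).round(2) for n in('top','scene')])
E
```

```text
top [[-2.1700000762939453, 0.8399999737739563], [-3.119999885559082, -1.2200000286102295], [-0.20000000298023224, -0.6800000071525574], [-0.5600000023841858, 0.47999998927116394], [-0.0, -0.49000000953674316], [0.3400000035762787, 0.1899999976158142], [-0.4000000059604645, -0.1899999976158142]]
scene [[-0.7400000095367432, 2.9200000762939453], [-0.4000000059604645, 0.7699999809265137], [1.2200000286102295, 0.44999998807907104], [1.840000033378601, 1.5700000524520874], [1.659999966621399, 1.2799999713897705], [1.0800000429153442, 0.3100000023841858], [0.20000000298023224, 0.6100000143051147]]
[array([ 0.03, -0.06]), array([ 0.  , -0.33])]
[array([-0.93, -0.02]), array([0.42, 0.44])]
[array([-0.02,  0.92]), array([ 0.71, -0.25])]
```

The tracking shows the wedge bearing on the foot at 2–3 N of push. The rack has yawed slightly: the corner moved about 5 mm and its centre about 3 mm, inside the limit. More pushing would only slide it further, so I'm backing off, shutting the fingers and rising.

Call:
jog_arm(motion=[[-0.002,0,0,0,0,0,-0.68],[-0.005,0,0,0,0,0,-0.68],[-0.015,0,0,0,0,0,-0.68],[-0.02,0,0,0,0,0,-1],[-0.005,0,-0.04,0,0,0,-1]])

```text
time_s: 7.3
ee_pos: [0.5297, -0.0996, 0.0438]
eef_rot: [-3.136, 0.0, 1.406]
force: [0.2, 0.7, -0.2]
grip_width: 0.0026
grip_force: 0.0
```

Call:
jog_arm(motion=[[0,0,-0.045,0,0,0,-1],[0,0,-0.045,0,0,0,-1],[0,0,-0.045,0,0,0,-1],[0,0,-0.04,0,0,0,-1],[-0.03,0,-0.02,0,0,0,-1]])

```text
time_s: 7.8
ee_pos: [0.5281, -0.1269, 0.2464]
eef_rot: [3.135, 0.001, 1.41]
force: [-0.3, -0.1, -0.3]
grip_width: 0.0005
grip_force: 0.0
```

```bash
cat > c.py <<'E'
from m import *
import sys
n=sys.argv[1];a=snap('top','t%s.png'%n);b=snap('scene','s%s.png'%n)
cv2.imwrite('pics/c%s.png'%n,np.hstack([cv2.resize(x,None,fx=3,fy=3,interpolation=2) for x in(a[160:280,320:450],b[140:260,280:410])]))
h=cv2.cvtColor(a,cv2.COLOR_BGR2HSV);w,c=wedge(a);r=cv2.minAreaRect(c);print(r)
E
python3 c.py 5; python3 f.py 5; python3 g.py .551 .034 .22 9.5
```

```text
((367.5577087402344, 209.71153259277344), (29.613536834716797, 18.434917449951172), 11.309932708740234)
top [[-2.130000114440918, 0.8500000238418579], [-3.1500000953674316, -1.149999976158142], [-0.07000000029802322, -0.6299999952316284], [-0.49000000953674316, 0.44999998807907104], [0.0, -0.5600000023841858], [0.38999998569488525, 0.20999999344348907], [-0.46000000834465027, -0.20999999344348907]]
scene [[0.019999999552965164, 1.2899999618530273], [-0.4000000059604645, 0.7200000286102295], [1.2899999618530273, 0.4099999964237213], [1.850000023841858, 1.440000057220459], [1.659999966621399, 1.2799999713897705], [1.0800000429153442, 0.3400000035762787], [0.15000000596046448, 0.6499999761581421]]
t 7.9 pos [ 0.5277 -0.1304  0.2456] rot [3.134e+00 2.000e-03 1.406e+00] F [-0.28 -0.54 -0.13] q6 -0.14 w 0.0005
tool shift [ 0.1661 -0.0042  0.0252] rotvec [0.0072 0.0019 0.0007] sign 1 toolx [ 0.164  0.986 -0.002] tooly [ 0.986 -0.164  0.007]
```

View pics/c5.png

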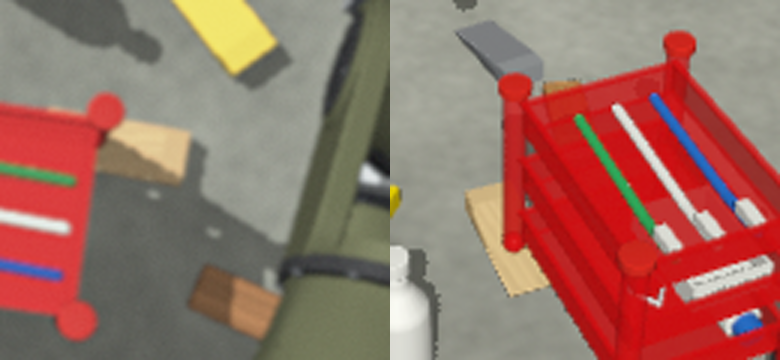

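The foot at (513,240) in the right crop stands on the ramp, well within the wedge's width. The knob is at (106,112) in the left crop, and the wedge's thick end is centred at about (187,157).

```bash
python3 - <<'E'
from m import *
im=cv2.imread('pics/t5.png');h=cv2.cvtColor(im,cv2.COLOR_BGR2HSV)
print('knob guess',ray('top',(355.3,197.3),.198),'LK',ray('top',(357.3-3.15+.0,198.7-1.15),.198),'thick',ray('top',(382.2,212.2),.022))
s=[502.+13,0]
sc=ray('scene',(280+(515-390)/3,140+83/3),.198);print('scene knob',sc)
E
python3 g.py .553 .037 .215 9.5
```

```text
knob guess [0.55373405 0.03533244 0.198     ] LK [0.55313328 0.03779352 0.198     ] thick [ 0.5402922  -0.04111872  0.022     ]
scene knob [0.55577395 0.03665396 0.198     ]
t 7.9 pos [ 0.5277 -0.1304  0.2456] rot [3.134e+00 2.000e-03 1.406e+00] F [-0.28 -0.54 -0.13] q6 -0.14 w 0.0005
tool shift [ 0.1694 -0.0028  0.0302] rotvec [0.0072 0.0019 0.0007] sign 1 toolx [ 0.164  0.986 -0.002] tooly [ 0.986 -0.164  0.007]
```

Call:
jog_arm(motion=[[0.045,0,0,0.007,0.002,0,-1],[0.045,-0.001,0,0,0,0,-1],[0.045,-0.001,0,0,0,0,-1],[0.033,0,0.01,0,0,0,-1],[0,0,0.02,0,0,0,-1]])

```text
time_s: 8.4
ee_pos: [0.553, 0.0419, 0.2122]
eef_rot: [-3.138, -0.002, 1.411]
force: [0.2, -0.3, -0.3]
grip_width: 0.0002
grip_force: 0.0
```

Call:
jog_arm(motion=[[0,0,0,0,0,0,-1],[0,0,0,0,0,0,-1]])

```text
time_s: 8.6
ee_pos: [0.5524, 0.0382, 0.2123]
eef_rot: [-3.135, -0.001, 1.407]
force: [0.6, -0.0, 0.7]
grip_width: 0.0004
grip_force: 0.0
```

```bash
python3 g.py .554 .036 .202 9.5
```

```text
t 8.6 pos [0.5524 0.0382 0.2123] rot [-3.135e+00 -1.000e-03  1.407e+00] F [ 0.56 -0.02  0.74] q6 0.17 w 0.0004
tool shift [-0.0019  0.002   0.0102] rotvec [-0.0062 -0.001   0.0022] sign 1 toolx [0.163 0.987 0.001] tooly [ 0.987 -0.163 -0.006]
```

Call:
jog_arm(motion=[[-0.002,0.002,0.005,-0.006,0,0,-1],[0,0,0.005,0,0,0,-1],[0,0,0.002,0,0,0,-1],[0,0,0,0,0,0,-1]])

```text
time_s: 9.0
ee_pos: [0.5542, 0.0363, 0.2003]
eef_rot: [3.141, -0.001, 1.407]
force: [-0.0, 0.2, 0.1]
grip_width: 0.0005
grip_force: 0.0
```

Call:
jog_arm(motion=[[0,0,0.001,0,0,0,-1],[0,0,0.001,0,0,0,-1],[0,0,0,0,0,0,-1]])

```text
time_s: 9.3
ee_pos: [0.5544, 0.0366, 0.1988]
eef_rot: [3.14, -0.001, 1.408]
force: [0.5, -0.1, 2.2]
grip_width: 0.0006
grip_force: 0.8
```

Call:
jog_arm(motion=[[0,0,0.001,0,0,0,-1],[0,0,0,0,0,0,-1]])

```text
time_s: 9.5
ee_pos: [0.5548, 0.0366, 0.1985]
eef_rot: [3.138, -0.002, 1.408]
force: [0.4, -0.1, 7.4]
grip_width: 0.0003
grip_force: 3.8
```

Call:
jog_arm(motion=[[0,0,0.001,0,0,0,-1],[0,0,0,0,0,0,-1]])

```text
time_s: 9.7
ee_pos: [0.555, 0.0366, 0.1984]
eef_rot: [3.137, -0.002, 1.408]
force: [-1.4, -0.2, 13.1]
grip_width: 0.0004
grip_force: 6.9
```

The knob takes 13 N without dipping. I'll hold briefly, then let go straight up.

Call:
jog_arm(motion=[[0,0,0,0,0,0,-1],[0,0,0,0,0,0,-1],[0,0,0,0,0,0,-1],[0,0,-0.002,0,0,0,-1],[0,0,-0.003,0,0,0,-1]])

```text
time_s: 10.2
ee_pos: [0.5541, 0.0366, 0.2014]
eef_rot: [3.141, -0.001, 1.408]
force: [-0.2, -0.2, -0.5]
grip_width: 0.001
grip_force: 0.0
```

Call:
jog_arm(motion=[[0,0,-0.015,0,0,0,-1],[0,0,-0.035,0,0,0,-1],[-0.045,0,-0.01,0,0,0,-1],[-0.045,0,0,0,0,0,-1],[-0.045,0,0,0,0,0,-1]])

```text
time_s: 10.7
ee_pos: [0.5318, -0.098, 0.2616]
eef_rot: [3.14, -0.001, 1.409]
force: [1.4, 0.2, -0.1]
grip_width: 0.0005
grip_force: 0.0
```

Call:
jog_arm(motion=[[-0.04,0,0,0,0,0,-1],[0,0,0,0,0,0,-1],[0,0,0,0,0,0,-1]])

```text
time_s: 11.0
ee_pos: [0.5256, -0.1366, 0.2611]
eef_rot: [3.141, -0.002, 1.406]
force: [-0.1, 0.2, -0.4]
grip_width: 0.0006
grip_force: 0.0
```

```bash
python3 c.py 6; python3 f.py 6; python3 g.py .551 .034 .22 9.5
```

```text
((367.673095703125, 209.63461303710938), (29.417421340942383, 18.631032943725586), 11.309932708740234)
top [[-2.109999895095825, 0.8700000047683716], [-3.1700000762939453, -1.1399999856948853], [-0.10000000149011612, -0.6600000262260437], [-0.4699999988079071, 0.44999998807907104], [-0.0, -0.550000011920929], [0.38999998569488525, 0.2199999988079071], [-0.46000000834465027, -0.2199999988079071]]
scene [[0.03999999910593033, 1.25], [-0.3799999952316284, 0.699999988079071], [1.309999942779541, 0.36000001430511475], [1.8600000143051147, 1.440000057220459], [1.659999966621399, 1.2799999713897705], [1.090000033378601, 0.3400000035762787], [0.15000000596046448, 0.6299999952316284]]
t 11.1 pos [ 0.526  -0.1353  0.2612] rot [ 3.141e+00 -1.000e-03  1.409e+00] F [ 0.26 -0.57  0.65] q6 -0.16 w 0.0007
tool shift [ 0.1711 -0.0027  0.0415] rotvec [ 0.0009 -0.0015  0.0036] sign 1 toolx [0.162 0.987 0.001] tooly [ 0.987 -0.162  0.001]
```

View pics/c6.png

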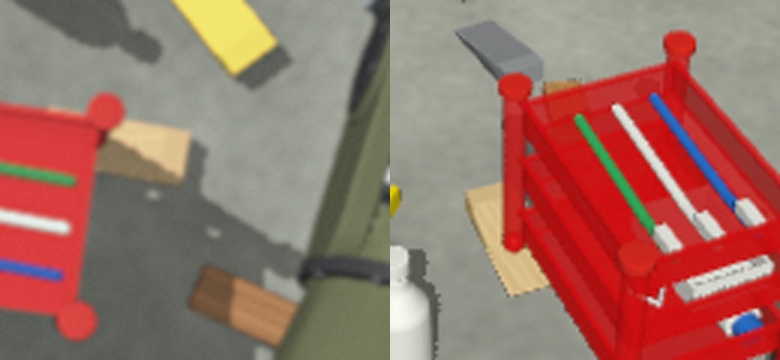

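Nothing moved after the press: the foot is on the ramp at (513,240) in the right crop, the wedge and rack are where they were, and the bystanders are undisturbed. The arm is clear, so I'm handing in.

```bash
python3 -c "
from station import ctrl
print(ctrl.hand_in())"
```

```text
the job is handed in; nothing more can be done
None
```

I pushed the wedge under the bare foot, and pressing the knob with about 13 N showed no measurable dip; the rack shifted about 3 mm with a slight yaw, the cup and bottle showed no shift in the pictures and the nail brush none by eye, and I've handed the job in, but no verdict came back and I couldn't measure the load left on the wedge after letting go.

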